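# Put the mixed-up setting dies back in their own stands

## Robot

A 7-joint arm with a two-finger parallel gripper is mounted at the origin on a cart in front of the work surface, level with it; the furniture and walls round the work are solid. World frame = base frame: x ahead of the robot, y to its left, z up, the work surface at z = 0. Lengths are in m, angles in rad, forces in N, time in s.
With the tool pointing down it reaches from about 0.425 to 0.95 m from the base axis. Payload 4.7 kg.
Tool frame: the origin (TCP) lies at the very end of the fingers, on their centre line; the grasp point (between the pads) lies behind it (bot.pinch_z is the z of the grasp point in the tool frame, in m); z points along the fingers, y is the line along which they close (so a half turn about z gives the same grasp; the last joint's range is limited). The gripper opens to 85 mm and grips with 20 to 120 N. Pads are 22 mm wide; open, the fingers measure 114 mm over their backs; the gripper's body (76 mm by 85 mm) begins 54 mm behind the grasp point. The pads swing forward as they close: fully open they stand 13 mm farther back than shut.
Start: joints at [1.133, 0.469, -0.049, 1.532, 0.024, 1.141, -0.082], TCP at [0.268, -0.619, 0.231] pointing down, gripper open.
Joint ranges: [-2.59, 2.59], [-0.33, 1.99], [-1.39, 1.29], [0.1, 2.45], [-1.04, 4.18], [0.21, 1.99], [-2.66, 2.66]. Speed limits (rad/s): [2.57, 2.57, 3.14, 3.14, 3.14, 3.14, 3.14].

## Interface

Orientations are given as a rotation vector (axis times angle).
In Python, from bench import bot, imaging gives the robot as it stands.
- The arm moves only by the shell command python3 -m pendant 'ROWS' [FORCE]. ROWS is a JSON object whose one key "targets" holds a list of rows, each a list of 7 numbers: the shift along the tool's x, y, z in units of 25 mm (1.0 is 25 mm), then the turn, a rotation vector about the tool's x, y, z in units of 5 degrees (1.0 is 5 degrees), then the opening, from -1 (shut) to 1 (fully open). In form: {"targets": [[x, y, z, ax, ay, az, claw], ...]}. A call has 1 to 12 rows; each row shifts and turns the commanded pose from where the row before left it, along the tool's axes as they then stand; what a row does not reach is not made up. A row lasts 1/12 s, in which the tool goes at most 41.7 mm and 7.16 degrees, less where a joint would pass 70% of its speed; a pose out of reach is approached as far as the arm can. A call is refused whole if a number of a shift passes 1 or a number of a turn 1, either way. A call with a gripper value outside its range is refused whole. The fingers move at their own pace and stop on an object; FORCE is the grip in N (left out, the last holds). Time passes only in rows, so rows that do not move let the fingers close. It gives the time, the measured TCP pose, the force, the opening and the grip force at its end, in the units of the state.
- bot.get_obs(): the state, without advancing time (a new reading comes with each control period).
- imaging.read_camera(name): name is "scene" or "top" or "wrist"; returns a dict with "color" (420x560x3 uint8, red, green, blue), "mtx" (3x3 intrinsics, pixels), "R" (3x3) and "t" (3): a world point X has camera coordinates R X + t; the wrist camera has in their place "tool_from_camera" (4x4, takes a point from camera to tool coordinates, whose origin is the TCP and whose axes are the flange's). Camera axes: x right, y down, z forward; pixel columns grow to the right and rows downward; lengths in m; the calibration is good to about 2 mm. A picture is of the moment at which its call begins: read the wrist's pose just before it. There is no depth.
- bot.finish_job(): hands the job in; it is judged then, once.
The state is a dict: "time": time; "joints": joint angles; "dq": joint speeds; "joint_torque": joint torques, N m; "ee_pos": TCP position; "orientation": TCP orientation; "ft_force": force on the tool from outside, world axes, zero at the start; "ft_torque": the same for the moment, N m; "width": opening from 0.0 (shut) to 1.0 (fully open); "grasp_force": force on a finger pad.
Only numpy, scipy, OpenCV 4.12 (cv2) and the standard library are available. Lean on these libraries where they do the work, as an engineer would, in place of code of your own. Each camera call takes 0.05 s, during which the arm holds its last target. There are 200 camera calls.

## Task

The three setting dies were put back in the wrong stands after cleaning. Move each die into the stand whose boss is as wide as the die's head and push it down until it clicks and its head sits flat on the boss; stand a die on a bare patch of bench while you make room. Leave the other things lying where they are.

Things in the scene. Friction and masses are not known exactly. Their poses are not given: they have to be found in the camera images.
- die_small: small setting die, loose, bright steel, about 150 g, 50 mm tall: round head 36 mm across, 26 mm tall (z 24 to 50 mm), shallow cup on top; below it a shank 24 mm across, 24 mm long, with a ball groove and a tapered foot 16 mm across, on which it can stand on the bench. Origin: centre of the foot's underside, z up. Starts in the medium stand
- die_medium: medium setting die, loose, bright steel, about 200 g, 50 mm tall: round head 46 mm across, 26 mm tall (z 24 to 50 mm), shallow cup on top; below it a shank 24 mm across, 24 mm long, with a ball groove and a tapered foot 16 mm across, on which it can stand on the bench. Origin: centre of the foot's underside, z up. Starts in the large stand
- die_large: large setting die, loose, bright steel, about 260 g, 50 mm tall: round head 56 mm across, 26 mm tall (z 24 to 50 mm), shallow cup on top; below it a shank 24 mm across, 24 mm long, with a ball groove and a tapered foot 16 mm across, on which it can stand on the bench. Origin: centre of the foot's underside, z up. Starts in the small stand
- stand_small: small setting stand, dark steel, bolted down: foot plate 88 (its y) x 50 mm, 12 mm thick, a bolt each end; boss 36 mm across in the middle, flat top 40 mm above the bench; bore 26 mm, mouth flared to 32. Origin: underside, on the bore's axis. Balls in the bore hold a die: let in gently it stops 10 mm too high; pushed down with 12-15 N it clicks home; pulling out takes 11-14 N
- stand_medium: medium setting stand, dark steel, bolted down: foot plate 100 (its y) x 60 mm, 12 mm thick, a bolt each end; boss 46 mm across in the middle, flat top 40 mm above the bench; bore 26 mm, mouth flared to 32. Origin: underside, on the bore's axis. Home = head flat on the boss, die origin 16 mm above stand origin. Sprung balls as in the small stand
- stand_large: large setting stand, dark steel, bolted down: foot plate 112 (its y) x 70 mm, 12 mm thick, a bolt each end; boss 56 mm across in the middle, flat top 40 mm above the bench; bore 26 mm, mouth flared to 32. Origin: underside, on the bore's axis. Home and sprung balls as in the other stands. Between the three stands is bare bench, with nothing unlisted on it
- wax_tin: bystander, loose: round black tin 57 mm across, 22 mm high; origin at the centre of its underside
- card_box: bystander, loose: small closed off-white card box, 90 mm along its y, 54 mm wide, 25 mm high; origin at the centre of the underside
- bone_folder: bystander, loose: flat pale bone folder, 113 mm along its y, 22 mm wide, 6 mm high; origin at the centre of the underside
Not all that is in view belongs to the job. Leave any green look-alike of the die_large alone.

How it is judged:
At the end, for the whole second after the job is handed in: Each die stands upright in the bore of the stand of its own size, within 4 mm of its axis, clicked home with its head on the boss (not more than 2.5 mm too high), all at rest and let go (horizontal distance between die_small and stand_small below 0.004 m and z of die_small in the frame of stand_small between 0.0135 and 0.0185 m and angle between each of die_small, die_medium, die_large's own z axis and vertical below 0.08 rad and linear speed of each of die_small, die_medium, die_large below 0.02 m/s and horizontal distance between die_medium and stand_medium below 0.004 m and z of die_medium in the frame of stand_medium between 0.0135 and 0.0185 m and horizontal distance between die_large and stand_large below 0.004 m and z of die_large in the frame of stand_large between 0.0135 and 0.0185 m); the robot touches nothing.
It fails at once if the wax tin is shifted by more than 25 mm (distance of wax_tin from where it was at the start of the episode above 0.025 m).
It fails at once if the card box is shifted by more than 25 mm (distance of card_box from where it was at the start of the episode above 0.025 m).
It fails at once if the bone folder is shifted by more than 25 mm (distance of bone_folder from where it was at the start of the episode above 0.025 m).
It also fails if it takes over 90 s, if anything falls off the work surface, if the arm or the gripper's body presses on something with over 40 N, if the wrist force passes 120 N, or if a joint passes its speed limit or range.

## Working session

There is one attempt and no reset: what is moved stays moved. The work goes in short steps, Python scripts to look and compute and a shell command to move; the robot and the scene stay as the last step left them, time stands still between calls to the robot, and variables do not carry over. Pictures are saved under pics/ and viewed, at most 14 in all, crops included, and the job is handed in when it is done.

```bash
mkdir -p pics; ls; python3 - <<'E'
from bench import bot, imaging
import cv2
for n in("scene","top"):
    d=imaging.read_camera(n); cv2.imwrite(f"pics/{n}0.png",d["color"][...,::-1])
    print(n,d["mtx"].tolist(),d["R"].round(4).tolist(),d["t"].round(4).tolist())
o=bot.get_obs(); print({k:o[k] for k in("time","ee_pos","orientation","width","ft_force")},bot.pinch_z)
E
```

```text
pics
scene [[542.0493118055067, 0.0, 269.29818533939016], [0.0, 542.0493118055067, 209.65843540509246], [0.0, 0.0, 1.0]] [[-0.6387, -0.7692, -0.0226], [-0.407, 0.3626, -0.8384], [0.6531, -0.5262, -0.5446]] [0.262, 0.2972, 0.973]
top [[393.8152302942143, 0.0, 282.6915385131708], [0.0, 393.8152302942143, 207.35811524403982], [0.0, 0.0, 1.0]] [[0.0246, -0.9997, -0.0088], [-0.9887, -0.0231, -0.1483], [0.148, 0.0123, -0.9889]] [-0.0918, 0.5121, 1.0239]
{'time': 0.1, 'ee_pos': array([ 0.26811453, -0.61890461,  0.23035656]), 'orientation': array([-3.07453967e+00, -6.37322827e-01,  6.54182093e-04]), 'width': 1.000316034140185, 'ft_force': array([ 1.50338514, -0.35583645, -0.22830929])} -0.0187
```

View pics/scene0.png

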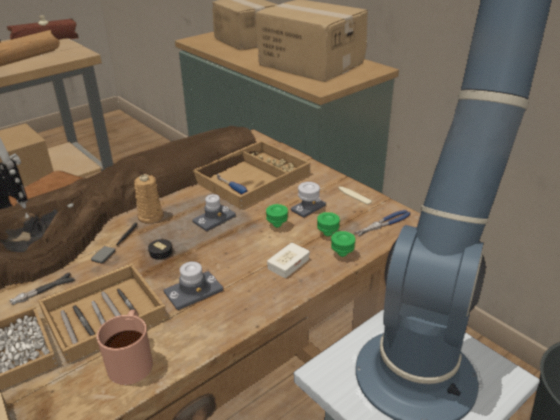

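View pics/top0.png

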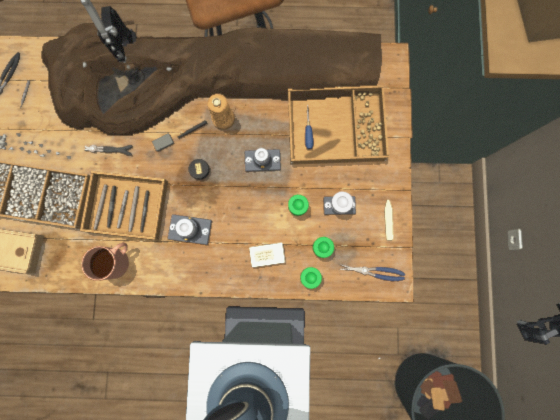

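The scene picture shows three bright dies in stands at (212,207), (191,277) and (309,193). There are three green look-alikes at (277,215), (328,223) and (343,243). In the top view the dies are at (263,157), (185,228) and (341,203), and the green ones at (299,205), (324,247) and (311,278). The bright steel dies match the description, so the green ones stay where they are. I'll confirm this in one enlarged crop.

```bash
cat >h.py <<'E'
import numpy as np, cv2
from bench import bot, imaging
from scipy.spatial.transform import Rotation as Rn
def ray(d,u,v,z):
    "world point at height z seen at pixel u,v of a fixed camera"
    r=d["R"].T@np.linalg.solve(d["mtx"],[u,v,1.]); c=-d["R"].T@d["t"]
    return c+r*(z-c[2])/r[2]
def proj(d,X):
    p=d["mtx"]@(d["R"]@np.asarray(X,float)+d["t"]); return p[:2]/p[2]
E
python3 - <<'E'
from h import *
d=imaging.read_camera("top"); im=d["color"][...,::-1]
tiles=[]
for (u,v) in((263,158),(186,229),(341,203)):
    c=im[v-25:v+25,u-25:u+25]; tiles.append(cv2.resize(c,None,fx=5.2,fy=5.2,interpolation=cv2.INTER_CUBIC))
    print((u,v),ray(d,u,v,.066).round(3))
s=imaging.read_camera("scene"); im2=s["color"][...,::-1]; t2=[]
for (u,v) in((213,212),(192,281),(309,198)):
    c=im2[v-35:v+35,u-35:u+35]; t2.append(cv2.resize(c,(260,260),interpolation=cv2.INTER_CUBIC))
cv2.imwrite("pics/crop1.png",np.vstack([np.hstack(tiles),np.hstack(t2)]))
for n,p in dict(wax=(199,169),box=(267,255),bone=(389,220),g1=(299,205),g2=(324,247),g3=(311,278)).items(): print(n,ray(d,*p,.02).round(3))
E
```

```text
(263, 158) [ 0.642 -0.024  0.066]
(186, 229) [0.447 0.171 0.066]
(341, 203) [ 0.525 -0.233  0.066]
wax [0.619 0.157 0.02 ]
box [ 0.386 -0.04   0.02 ]
bone [ 0.489 -0.369  0.02 ]
g1 [ 0.524 -0.124  0.02 ]
g2 [ 0.411 -0.193  0.02 ]
g3 [ 0.328 -0.16   0.02 ]
```

View pics/crop1.png

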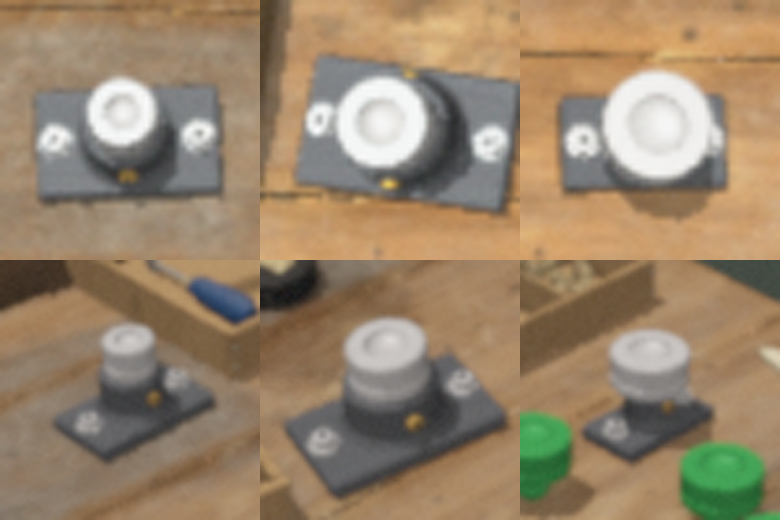

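Confirmed: the bright dies are small in the medium stand (top 261.5,154.5), medium in the large stand (184.5,227.5) and large in the small stand (342,202). Next I'll fit the head circles and plates.

```bash
python3 - <<'E'
from h import *
d=imaging.read_camera("top"); g=cv2.cvtColor(d["color"],cv2.COLOR_RGB2GRAY)
hsv=cv2.cvtColor(d["color"],cv2.COLOR_RGB2HSV)
for n,(u,v),D in(("S",(261.5,154.5),.036),("M",(184.5,227.5),.046),("L",(342,202),.056)):
    m=((hsv[...,1]<45)&(g>170)).astype(np.uint8)
    k,lab,st,ce=cv2.connectedComponentsWithStats(m)
    l=lab[int(v),int(u)]
    c=max(cv2.findContours((lab==l).astype(np.uint8),0,1)[0],key=len); (cu,cv_),r=cv2.minEnclosingCircle(c)
    print(n,"circ",cu,cv_,r,"exp r",393.8*D/2/(1.024-.066-0.0+0.148*.5),ray(d,cu,cv_,.066).round(4))
    # foot plate: dark pixels around
    pm=((g<125)&(hsv[...,1]<90)).astype(np.uint8)
    w=np.zeros_like(pm); w[int(v)-22:int(v)+30,int(u)-28:int(u)+32]=1
    pm=cv2.morphologyEx((pm|m)*w,cv2.MORPH_CLOSE,np.ones((5,5)))
    k,lab,st,ce=cv2.connectedComponentsWithStats(pm); l=lab[int(v)+8,int(u)+2]
    c=max(cv2.findContours((lab==l).astype(np.uint8),0,1)[0],key=len)
    R=cv2.minAreaRect(c); print("  plate",R,ray(d,*R[0],.012).round(4), "area",st[l][4])
o=bot.get_obs(); print(Rn.from_rotvec(o["orientation"]).as_matrix().round(3).tolist())
for p in((0.642,-.024),(.447,.171),(.525,-.233)): print(proj(d,[*p,.066]),proj(d,[*p,.012]))
E
```

```text
S circ 260.8235168457031 154.05882263183594 6.578095436096191 exp r 6.868604651162791 [ 0.6529 -0.0178  0.066 ]
  plate ((262.5, 160.0), (24.0, 35.0), 90.0) [ 0.6514 -0.0191  0.012 ] area 646
M circ 181.11363220214844 227.0 11.292265892028809 exp r 8.776550387596899 [0.452  0.1839 0.066 ]
  plate ((189.74998474121094, 229.24998474121094), (40.305084228515625, 25.45584487915039), 8.130102157592773) [0.4514 0.1744 0.012 ] area 719
L circ 343.0 202.0 11.70479965209961 exp r 10.684496124031009 [ 0.5279 -0.2378  0.066 ]
  plate ((339.0, 203.0), (22.0, 32.0), 90.0) [ 0.5339 -0.2345  0.012 ] area 637
[[0.918, 0.397, -0.0], [0.397, -0.918, 0.001], [0.0, -0.001, -1.0]]
[263.02188726 158.07401219] [264.13915307 163.30047214]
[185.91871075 229.01320403] [190.87457621 230.86112695]
[341.15732493 203.04025491] [338.45612711 206.1530937 ]
```

```bash
python3 -m pendant '{"targets":[[1,0,0,0,0,-0.427,1],[1,0,0,0,0,-0.427,1],[1,0,0,0,0,-0.427,1],[1,0,0,0,0,-0.427,1],[1,0,0,0,0,-0.427,1],[1,0,0,0,0,-0.427,1],[1,0,0,0,0,-0.427,1],[1,0,0,0,0,-0.427,1],[1,0,0,0,0,-0.427,1],[1,0,0,0,0,-0.427,1],[1,0,0,0,0,-0.427,1],[1,0,0,0,0,-0.427,1]]}' 80
python3 -m pendant '{"targets":[[1,0,0,0,0,-0.427,1],[1,0,0,0,0,-0.427,1],[1,0,0,0,0,-0.427,1],[1,0,0,0,0,-0.427,1],[1,0,0,0,0,-0.427,1],[1,0,0,0,0,-0.427,1],[1,0,0,0,0,-0.427,1],[1,0,0,0,0,-0.427,1],[1,0,0,0,0,-0.427,1],[1,0,0,0,0,-0.427,1],[1,0,0,0,0,-0.427,1],[0,0,0,0,0,0,1]]}'
cat >>h.py <<'E'
def wrist(name):
    o=bot.get_obs(); d=imaging.read_camera("wrist"); T=np.array(d["tool_from_camera"])
    Rw=Rn.from_rotvec(o["orientation"]).as_matrix()
    Rc=Rw@T[:3,:3]; c=o["ee_pos"]+Rw@T[:3,3]   # camera in the world
    d["R"]=Rc.T; d["t"]=-Rc.T@c
    cv2.imwrite(f"pics/{name}.png",d["color"][...,::-1]); np.savez(f"pics/{name}.npz",mtx=d["mtx"],R=d["R"],t=d["t"])
    return d,o
def togo(X,yaw=None):
    "shift to world TCP point X, in row units along the present tool axes; yaw of tool y wanted, deg"
    o=bot.get_obs(); R=Rn.from_rotvec(o["orientation"]).as_matrix()
    print("tcp",o["ee_pos"].round(4),"ydir",np.degrees(np.arctan2(R[1,1],R[0,1])).round(2),"tilt",R[:,2].round(4),
      "units",(R.T@(np.asarray(X)-o["ee_pos"])/.025).round(2),"t",o["time"],"w",round(o["width"],3),"gf",round(float(o["grasp_force"]),1),"f",o["ft_force"].round(1),"q",o["joints"].round(2))
E
python3 -c "
from h import *
togo([.652,-.019,.16])"
```

```text
time: 1.25
ee_pos: [0.5124, -0.4471, 0.2311]
orientation: [-2.857, -1.306, 0.0]
ft_force: [0.6, -0.2, -0.3]
width: 0.998
grasp_force: 0.0
time: 2.25
ee_pos: [0.6514, -0.2043, 0.2314]
orientation: [-2.521, -1.869, -0.007]
ft_force: [-0.1, 2.5, -0.4]
width: 1.002
grasp_force: 0.0
tcp [ 0.6514 -0.2043  0.2314] ydir -16.89 tilt [ 0.0015  0.005  -1.    ] units [ 7.08 -2.13  2.89] t 2.25 w 1.002 gf 0.0 f [-0.1  2.5 -0.4] q [ 0.48  0.51 -0.36  1.5   0.18  1.17 -0.2 ]
```

```bash
python3 -m pendant '{"targets":[[1,-0.2,0.3,0,0,-0.42,1],[1,-0.2,0.3,0,0,-0.42,1],[1,-0.2,0.3,0,0,-0.42,1],[1,-0.15,0.3,0,0,-0.42,1],[1,-0.1,0.3,0,0,-0.42,1],[1,-0.1,0.3,0,0,-0.42,1],[1,0,0.3,0,0,-0.42,1],[0.2,0,0.3,0,0,-0.42,1],[0,0,0,0,0,0,1],[0,0,0,0,0,0,1]]}'
python3 -c "
from h import *
togo([.652,-.019,.16]); d,o=wrist('w1'); print(proj(d,[.652,-.019,.066]))"
```

```text
time: 3.08
ee_pos: [0.66, -0.032, 0.1708]
orientation: [2.236, 2.207, -0.003]
ft_force: [0.1, 0.1, 0.3]
width: 0.998
grasp_force: 0.0
tcp [ 0.66   -0.032   0.1708] ydir -0.76 tilt [-0.0011 -0.0012 -1.    ] units [ 0.52 -0.33  0.43] t 3.0833 w 0.998 gf 0.0 f [0.1 0.1 0.3] q [ 0.29  0.54 -0.44  1.61  0.25  1.05 -0.24]
[269.77206155 192.22856641]
```

View pics/w1.png

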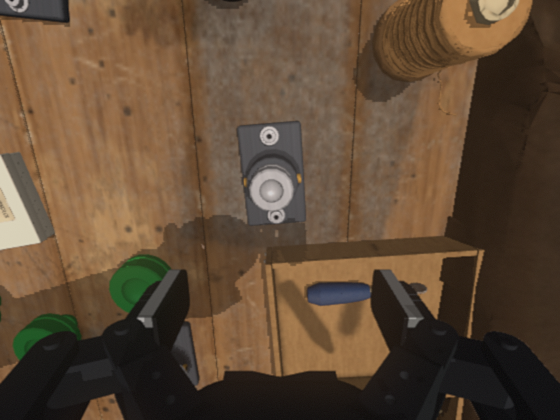

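The wrist view has the small die's head at (271.5,187). The plate bolts are at (269,135) and (277,216), and the tray wall is well off to the side.

```bash
python3 - <<'E'
from h import *
d=dict(np.load("pics/w1.npz"))
g=cv2.cvtColor(cv2.imread("pics/w1.png"),6)
c=cv2.HoughCircles(cv2.resize(g[150:230,230:320],None,fx=4,fy=4,interpolation=2),3,1,60,param1=120,param2=20,minRadius=60,maxRadius=130)
if c is not None: print((c[0,:3]/4+[230,150,0]).round(1))
P=ray(d,271.5,187,.066); a=ray(d,269,135,.016); b=ray(d,277,216,.016)
print(P.round(4),a.round(4),b.round(4),((a+b)/2).round(4)); togo([*P[:2],.041])
E
```

```text
[[271.6 189.4  20.8]]
[ 0.6535 -0.0147  0.066 ] [0.6508 0.0217 0.016 ] [ 0.6567 -0.057   0.016 ] [ 0.6537 -0.0177  0.016 ]
tcp [ 0.6603 -0.033   0.1713] ydir -0.85 tilt [-2.0e-04 -1.6e-03 -1.0e+00] units [ 0.74 -0.28  5.21] t 3.1333 w 1.002 gf 0.0 f [ 0.4 -0.6  1. ] q [ 0.29  0.54 -0.44  1.61  0.25  1.05 -0.24]
```

```bash
python3 -m pendant '{"targets":[[0.63,-0.27,0,0,0,0,1],[0,0,0.9,0,0,0,1],[0,0,0.9,0,0,0,1],[0,0,0.9,0,0,0,1],[0,0,0.9,0,0,0,1],[0,0,0.8,0,0,0,1],[0,0,0.5,0,0,0,1],[0,0,0.3,0,0,0,1],[0,0,0,0,0,0,1],[0,0,0,0,0,0,1]]}' 80
python3 -c "
from h import *
togo([.6536,-.0172,.041])"
python3 -m pendant '{"targets":[[0,0,0,0,0,0,-1],[0,0,0,0,0,0,-1],[0,0,0,0,0,0,-1],[0,0,0,0,0,0,-1],[0,0,0,0,0,0,-1],[0,0,0,0,0,0,-1],[0,0,0,0,0,0,-1],[0,0,0,0,0,0,-1],[0,0,0,0,0,0,-1],[0,0,0,0,0,0,-1]]}' 80
python3 -c "
from h import *
togo([.6536,-.0172,.041])"
```

```text
time: 3.97
ee_pos: [0.6544, -0.0155, 0.042]
orientation: [2.235, 2.206, 0.001]
ft_force: [0.1, 0.3, 0.3]
width: 1.001
grasp_force: 0.0
tcp [ 0.6544 -0.0155  0.042 ] ydir -0.74 tilt [ 1.2e-03 -3.0e-04 -1.0e+00] units [-0.07 -0.03  0.04] t 3.9667 w 1.001 gf 0.0 f [0.1 0.3 0.3] q [ 0.23  0.67 -0.39  1.72  0.33  0.81 -0.33]
time: 4.8
ee_pos: [0.6542, -0.0147, 0.0424]
orientation: [2.234, 2.208, 0.001]
ft_force: [-1.8, -0.0, 5.4]
width: 0.393
grasp_force: 79.2
tcp [ 0.6542 -0.0147  0.0424] ydir -0.67 tilt [ 1.1e-03 -3.0e-04 -1.0e+00] units [-0.1  -0.02  0.06] t 4.8 w 0.393 gf 79.2 f [-1.8 -0.   5.4] q [ 0.23  0.67 -0.39  1.72  0.33  0.82 -0.33]
```

```bash
python3 -m pendant '{"targets":[[0,0,-0.2,0,0,0,-1],[0,0,-0.2,0,0,0,-1],[0,0,-0.2,0,0,0,-1],[0,0,-0.2,0,0,0,-1],[0,0,-0.4,0,0,0,-1],[0,0,-0.6,0,0,0,-1],[0,0,-0.8,0,0,0,-1],[0,0,-0.8,0,0,0,-1],[0,0,-0.8,0,0,0,-1],[0,0,0,0,0,0,-1],[0,0,0,0,0,0,-1]]}'
python3 -c "
from h import *
togo([.52,.05,.12]); d,o=wrist('w2')"
```

```text
time: 5.72
ee_pos: [0.6544, -0.0146, 0.1481]
orientation: [2.233, 2.207, 0.003]
ft_force: [0.6, 0.1, -2.0]
width: 0.396
grasp_force: 80.9
tcp [ 0.6544 -0.0146  0.1481] ydir -0.67 tilt [ 3.2e-03 -2.0e-04 -1.0e+00] units [ 2.52 -5.41  1.11] t 5.7167 w 0.396 gf 80.9 f [ 0.6  0.1 -2. ] q [ 0.26  0.55 -0.44  1.65  0.27  1.   -0.27]
```

View pics/w2.png

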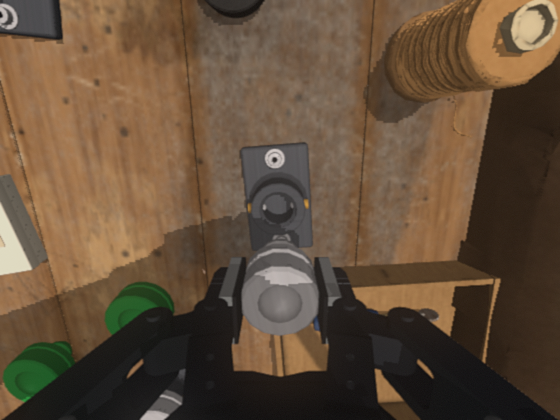

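The small die is lifted and held at (281,302). The empty medium bore shows at (277,205).

```bash
python3 - <<'E'
from h import *
d=dict(np.load("pics/w2.npz"))
print(ray(d,277,205,.040).round(4), ray(d,281,302,.1717).round(4))
g=cv2.cvtColor(cv2.imread("pics/w2.png"),6)
for b,(x0,y0,x1,y1,r0,r1) in dict(boss=(235,160,320,240,70,130),bore=(250,180,306,232,40,80),head=(225,250,335,350,100,180)).items():
    c=cv2.HoughCircles(cv2.resize(g[y0:y1,x0:x1],None,fx=4,fy=4,interpolation=2),3,1,60,param1=100,param2=20,minRadius=r0,maxRadius=r1)
    if c is not None:
        q=c[0,0]/4+[x0,y0,0]; print(b,q.round(1),ray(d,q[0],q[1],.1717 if b=="head" else .04).round(4))
E
```

```text
[ 0.6525 -0.0134  0.04  ] [ 0.6548 -0.0165  0.1717]
head [279.9 292.6  40.3] [ 0.6544 -0.0118  0.1717]
```

```bash
python3 -m pendant '{"targets":[[0.42,-0.9,0,0,0,0,-1],[0.42,-0.9,0,0,0,0,-1],[0.42,-0.9,0,0,0,0,-1],[0.42,-0.9,0,0,0,0,-1],[0.42,-0.9,0.3,0,0,0,-1],[0.42,-0.9,0.6,0,0,0,-1],[0,0,0.8,0,0,0,-1],[0,0,0.8,0,0,0,-1],[0,0,0.8,0,0,0,-1],[0,0,0.7,0,0,0,-1],[0,0,0.4,0,0,0,-1],[0,0,0,0,0,0,-1]]}'
python3 -m pendant '{"targets":[[0,0,0,0,0,0,-1],[0,0,0,0,0,0,-1],[0,0,0,0,0,0,-1]]}'
python3 -c "
from h import *
togo([.52,.05,.0266])"
```

```text
time: 6.77
ee_pos: [0.517, 0.0494, 0.0335]
orientation: [-2.231, -2.206, 0.008]
ft_force: [-1.0, 0.7, -1.3]
width: 0.394
grasp_force: 80.9
time: 7.02
ee_pos: [0.5203, 0.0499, 0.0372]
orientation: [2.234, 2.207, 0.002]
ft_force: [0.1, -0.4, -0.5]
width: 0.393
grasp_force: 80.9
tcp [0.5203 0.0499 0.0372] ydir -0.68 tilt [ 1.9e-03  1.0e-04 -1.0e+00] units [ 0.   -0.01  0.43] t 7.0167 w 0.393 gf 80.9 f [ 0.1 -0.4 -0.5] q [ 0.15  0.52 -0.42  2.04  0.34  0.65 -0.51]
```

```bash
python3 -m pendant '{"targets":[[0,0,0.15,0,0,0,-1],[0,0,0.15,0,0,0,-1],[0,0,0.06,0,0,0,-1],[0,0,0.04,0,0,0,-1],[0,0,0,0,0,0,-1],[0,0,0,0,0,0,-1],[0,0,0,0,0,0,-1]]}'
python3 -c "
from h import *
togo([.52,.05,.0264])"
```

```text
time: 7.6
ee_pos: [0.5193, 0.0497, 0.0265]
orientation: [2.234, 2.208, -0.001]
ft_force: [-1.7, 0.7, 1.9]
width: 0.393
grasp_force: 81.7
tcp [0.5193 0.0497 0.0265] ydir -0.68 tilt [-2.e-04 -3.e-04 -1.e+00] units [0.01 0.03 0.  ] t 7.6 w 0.393 gf 81.7 f [-1.7  0.7  1.9] q [ 0.15  0.54 -0.41  2.05  0.36  0.63 -0.52]
```

```bash
python3 -m pendant '{"targets":[[0,0,0,0,0,0,-0.1],[0,0,0,0,0,0,0],[0,0,0,0,0,0,0.2],[0,0,0,0,0,0,0.5],[0,0,0,0,0,0,0.8],[0,0,0,0,0,0,1],[0,0,-0.3,0,0,0,1],[0,0,-0.8,0,0,0,1],[0,0,-1,0,0,0,1],[0,0,-1,0,0,0,1],[0,0,-1,0,0,0,1],[0,0,-1,0,0,0,1]]}'
python3 -c "
from h import *
togo([.4514,.1744,.16]); d,o=wrist('w3')"
```

```text
time: 8.6
ee_pos: [0.5193, 0.0499, 0.1555]
orientation: [2.234, 2.209, 0.0]
ft_force: [0.5, 0.1, -0.8]
width: 0.997
grasp_force: 0.0
tcp [0.5193 0.0499 0.1555] ydir -0.66 tilt [ 3.e-04  1.e-04 -1.e+00] units [ 4.95 -2.77 -0.18] t 8.6 w 0.997 gf 0.0 f [ 0.5  0.1 -0.8] q [ 0.23  0.35 -0.5   1.95  0.21  0.89 -0.39]
```

View pics/w3.png

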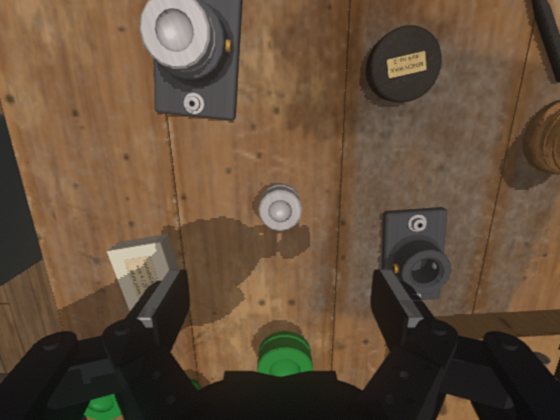

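The small die stands upright at (280,210). The medium die's head is at (177,32) and the empty medium boss is at (425,268).

```bash
python3 -m pendant '{"targets":[[0.95,-0.9,0,0,0,0,1],[0.95,-0.9,0,0,0,0,1],[0.95,-0.9,0,0,0,0,1],[0.95,0,0,0,0,0,1],[0.5,0,0,0,0,0,1],[0,0,0,0,0,0,1],[0,0,0,0,0,0,1],[0,0,0,0,0,0,1]]}'
python3 -c "
from h import *
d=dict(np.load('pics/w3.npz')); print(ray(d,177,32,.066),ray(d,280.5,210,.05))
togo([.4514,.1744,.16]); d,o=wrist('w4')"
```

```text
time: 9.32
ee_pos: [0.4534, 0.1569, 0.1537]
orientation: [2.236, 2.207, -0.001]
ft_force: [0.1, 0.1, -0.6]
width: 0.997
grasp_force: 0.0
[0.45406673 0.17569375 0.066     ] [0.51981613 0.04762151 0.05      ]
tcp [0.4534 0.1569 0.1537] ydir -0.75 tilt [-3.e-04 -9.e-04 -1.e+00] units [ 0.7  -0.09 -0.25] t 9.3167 w 0.997 gf 0.0 f [ 0.1  0.1 -0.6] q [ 0.06  0.3  -0.56  2.04  0.21  0.86 -0.64]
```

View pics/w4.png

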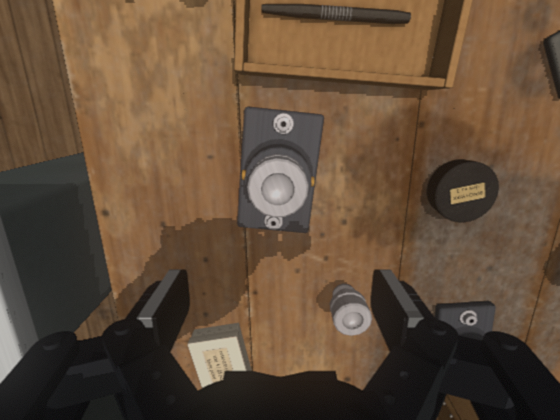

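The medium die's head is at (278,186). The large stand's bolts are at (283,124) and (274,222).

```bash
python3 - <<'E'
from h import *
d=dict(np.load("pics/w4.npz"))
P=ray(d,278,186,.066);a=ray(d,283.5,124,.016); b=ray(d,274,222,.016)
print(P.round(4),((a+b)/2).round(4)); togo([*((P+(a+b)/2)/2)[:2],.040])
E
```

```text
[0.4523 0.1792 0.066 ] [0.4524 0.1765 0.016 ]
tcp [0.4534 0.1566 0.1537] ydir -0.79 tilt [-3.e-04 -9.e-04 -1.e+00] units [ 0.85 -0.05  4.55] t 9.3667 w 1.004 gf 0.0 f [ 0.1 -1.  -0.2] q [ 0.06  0.3  -0.56  2.04  0.21  0.86 -0.64]
```

```bash
python3 -m pendant '{"targets":[[0.85,-0.05,0,0,0,0,1],[0,0,0.9,0,0,0,1],[0,0,0.9,0,0,0,1],[0,0,0.9,0,0,0,1],[0,0,0.9,0,0,0,1],[0,0,0.6,0,0,0,1],[0,0,0.35,0,0,0,1],[0,0,0,0,0,0,1],[0,0,0,0,0,0,1],[0,0,0,0,0,0,1]]}' 80
python3 -m pendant '{"targets":[[0,0,0,0,0,0,0.3],[0,0,0,0,0,0,-1],[0,0,0,0,0,0,-1],[0,0,0,0,0,0,-1],[0,0,0,0,0,0,-1],[0,0,0,0,0,0,-1],[0,0,0,0,0,0,-1],[0,0,0,0,0,0,-1]]}' 80
python3 -c "
from h import *
togo([.4524,.1775,.04])"
```

```text
time: 10.2
ee_pos: [0.4531, 0.1794, 0.0409]
orientation: [2.235, 2.207, 0.002]
ft_force: [0.2, -0.1, -1.1]
width: 1.001
grasp_force: 0.0
time: 10.87
ee_pos: [0.4528, 0.1795, 0.0411]
orientation: [2.234, 2.207, 0.001]
ft_force: [-1.2, 0.2, 7.7]
width: 0.507
grasp_force: 80.3
tcp [0.4528 0.1795 0.0411] ydir -0.67 tilt [ 1.5e-03 -2.0e-04 -1.0e+00] units [-0.08 -0.01  0.04] t 10.8667 w 0.507 gf 80.3 f [-1.2  0.2  7.7] q [-0.08  0.48 -0.48  2.12  0.38  0.62 -0.83]
```

```bash
python3 -m pendant '{"targets":[[0,0,-0.2,0,0,0,-1],[0,0,-0.2,0,0,0,-1],[0,0,-0.2,0,0,0,-1],[0,0,-0.2,0,0,0,-1],[0,0,-0.4,0,0,0,-1],[0,0,-0.6,0,0,0,-1],[0,0,-0.8,0,0,0,-1],[0,0,-0.8,0,0,0,-1],[0,0,-0.8,0,0,0,-1],[0,0,0,0,0,0,-1],[0,0,0,0,0,0,-1]]}'
python3 -c "
from h import *
togo([.6543,-.0142,.08]); d,o=wrist('w5')"
```

```text
time: 11.78
ee_pos: [0.4528, 0.1796, 0.1463]
orientation: [2.233, 2.207, 0.004]
ft_force: [0.0, 0.6, -2.3]
width: 0.513
grasp_force: 83.3
tcp [0.4528 0.1796 0.1463] ydir -0.68 tilt [ 2.9e-03  6.0e-04 -1.0e+00] units [-7.66  8.14  2.67] t 11.7833 w 0.513 gf 83.3 f [ 0.   0.6 -2.3] q [ 0.01  0.32 -0.57  2.04  0.23  0.84 -0.7 ]
```

View pics/w5.png

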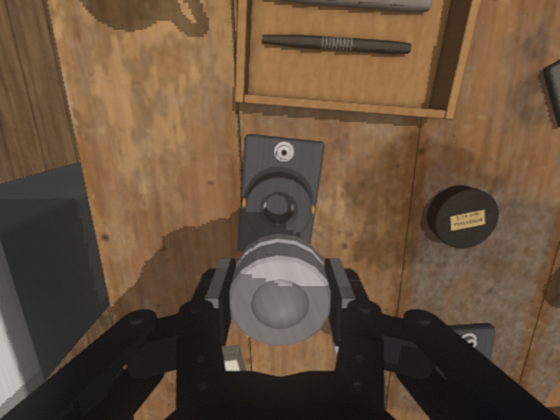

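The medium die is held and the empty large bore is at (278,208). That is almost the same pixel as the medium bore after the first lift, so the two grasps are consistent.

```bash
python3 -m pendant '{"targets":[[-0.8,0.9,0,0,0,0,-1],[-0.8,0.9,0,0,0,0,-1],[-0.8,0.9,0,0,0,0,-1],[-0.8,0.9,0,0,0,0,-1],[-0.8,0.9,0,0,0,0,-1],[-0.8,0.9,0,0,0,0,-1],[-0.8,0.9,0,0,0,0,-1],[-0.8,0.9,0,0,0,0,-1],[-0.8,0.9,0.6,0,0,0,-1],[-0.46,0.04,0.9,0,0,0,-1],[0,0,0.6,0,0,0,-1],[0,0,0,0,0,0,-1]]}'
python3 -m pendant '{"targets":[[0,0,0,0,0,0,-1],[0,0,0,0,0,0,-1]]}'
python3 -c "
from h import *
togo([.6543,-.0144,.07])"
```

```text
time: 12.83
ee_pos: [0.6497, -0.0165, 0.0865]
orientation: [-2.232, -2.201, 0.013]
ft_force: [-1.1, 0.1, -2.9]
width: 0.516
grasp_force: 83.3
time: 13.0
ee_pos: [0.6534, -0.0132, 0.0927]
orientation: [-2.232, -2.21, -0.001]
ft_force: [0.4, -0.0, -2.1]
width: 0.512
grasp_force: 83.3
tcp [ 0.6534 -0.0132  0.0927] ydir -0.58 tilt [-0.e+00  8.e-04 -1.e+00] units [-0.05  0.03  0.91] t 13.0 w 0.512 gf 83.3 f [ 0.4 -0.  -2.1] q [ 0.26  0.61 -0.44  1.69  0.32  0.91 -0.31]
```

```bash
python3 -m pendant '{"targets":[[-0.05,0.03,0.4,0,0,0,-1],[0,0,0.4,0,0,0,-1],[0,0,0.3,0,0,0,-1],[0,0,0.3,0,0,0,-1],[0,0,0.15,0,0,0,-1],[0,0,0,0,0,0,-1],[0,0,0,0,0,0,-1],[0,0,0,0,0,0,-1]]}'
python3 -c "
from h import *
togo([.6543,-.0144,.041])"
```

```text
time: 13.67
ee_pos: [0.6543, -0.0157, 0.0541]
orientation: [2.234, 2.208, 0.0]
ft_force: [-0.7, -0.2, -1.9]
width: 0.507
grasp_force: 83.3
tcp [ 0.6543 -0.0157  0.0541] ydir -0.67 tilt [ 3.e-04 -0.e+00 -1.e+00] units [ 0.05 -0.    0.52] t 13.6667 w 0.507 gf 83.3 f [-0.7 -0.2 -1.9] q [ 0.25  0.66 -0.42  1.71  0.34  0.84 -0.33]
```

In the bore with no side force. Pushing it home now.

```bash
python3 -m pendant '{"targets":[[0.03,0,0.12,0,0,0,-1],[0,0,0.12,0,0,0,-1],[0,0,0.12,0,0,0,-1],[0,0,0.12,0,0,0,-1],[0,0,0.06,0,0,0,-1],[0,0,0,0,0,0,-1],[0,0,0,0,0,0,-1],[0,0,0,0,0,0,-1]]}'
python3 -c "
from h import *
togo([.6543,-.0144,.041])"
```

```text
time: 14.33
ee_pos: [0.6539, -0.0149, 0.0412]
orientation: [2.234, 2.208, -0.001]
ft_force: [-6.3, -0.2, 7.8]
width: 0.514
grasp_force: 84.6
tcp [ 0.6539 -0.0149  0.0412] ydir -0.67 tilt [-5.e-04 -5.e-04 -1.e+00] units [0.02 0.02 0.01] t 14.3333 w 0.514 gf 84.6 f [-6.3 -0.2  7.8] q [ 0.25  0.68 -0.41  1.72  0.35  0.82 -0.34]
```

```bash
python3 -m pendant '{"targets":[[0,0,0.06,0,0,0,-1],[0,0,0.04,0,0,0,-1],[0,0,0,0,0,0,-1],[0,0,0,0,0,0,-1]]}'
python3 -m pendant '{"targets":[[0,0,-0.06,0,0,0,0.1],[0,0,0,0,0,0,0.3],[0,0,0,0,0,0,0.7],[0,0,0,0,0,0,1],[0,0,0,0,0,0,1],[0,0,-0.5,0,0,0,1],[0,0,-1,0,0,0,1],[0,0,-1,0,0,0,1],[0,0,-1,0,0,0,1],[0,0,-0.7,0,0,0,1],[0,0,0,0,0,0,1],[0,0,0,0,0,0,1]]}'
python3 - <<'E'
from h import *
togo([.53,-.285,.16]); d,o=wrist('w6')
s=imaging.read_camera("scene")["color"][150:330,140:380,::-1]
cv2.imwrite("pics/s6.png",np.hstack([cv2.resize(s,None,fx=2,fy=2,interpolation=2),cv2.resize(d["color"][100:280,200:340,::-1],None,fx=2,fy=2)]))
E
```

```text
time: 14.67
ee_pos: [0.6539, -0.0149, 0.0411]
orientation: [2.234, 2.208, -0.002]
ft_force: [-10.7, 0.8, 20.1]
width: 0.512
grasp_force: 86.2
time: 15.67
ee_pos: [0.655, -0.0149, 0.146]
orientation: [2.233, 2.207, 0.003]
ft_force: [0.0, -0.9, -0.9]
width: 0.997
grasp_force: 0.0
tcp [ 0.655  -0.0149  0.146 ] ydir -0.67 tilt [ 3.1e-03 -1.0e-04 -1.0e+00] units [-10.86  -4.87  -0.57] t 15.6667 w 0.997 gf 0.0 f [ 0.  -0.9 -0.9] q [ 0.28  0.56 -0.46  1.65  0.28  1.   -0.29]
```

View pics/s6.png

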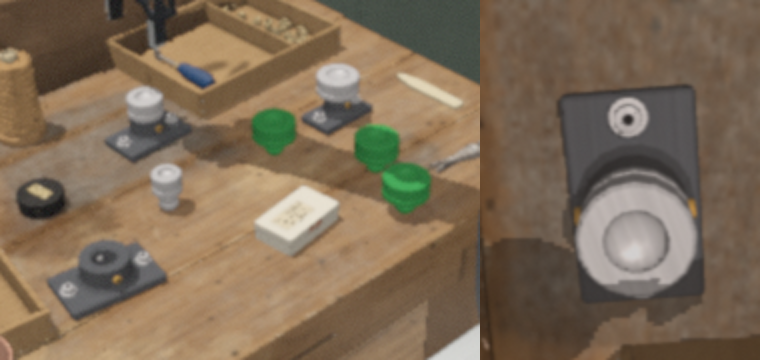

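The medium die is home: when pushed further the force rose to 20 N with no movement, and its head is flush on its boss at (145,108). Next is the large die.

```bash
python3 -m pendant '{"targets":[[-0.98,-0.5,-0.1,0,0,0,1],[-0.98,-0.5,-0.1,0,0,0,1],[-0.98,-0.5,-0.1,0,0,0,1],[-0.98,-0.5,-0.1,0,0,0,1],[-0.98,-0.5,0,0,0,0,1],[-0.98,-0.5,0,0,0,0,1],[-0.98,-0.5,0,0,0,0,1],[-0.98,-0.5,0,0,0,0,1],[-0.98,-0.5,0,0,0,0,1],[-0.78,-0.35,0,0,0,0,1],[0,0,0,0,0,0,1],[0,0,0,0,0,0,1]]}'
python3 -m pendant '{"targets":[[0,0,0,0,0,0,1],[0,0,0,0,0,0,1]]}'
python3 -c "
from h import *
togo([.53,-.235,.037]); d,o=wrist('w7')"
```

```text
time: 16.77
ee_pos: [0.5286, -0.2549, 0.1529]
orientation: [-2.236, -2.203, 0.002]
ft_force: [-0.2, 0.0, -0.4]
width: 1.0
grasp_force: 0.0
time: 16.93
ee_pos: [0.5305, -0.2518, 0.1538]
orientation: [-2.231, -2.21, -0.001]
ft_force: [0.4, -0.5, -0.1]
width: 1.001
grasp_force: 0.0
tcp [ 0.5305 -0.2518  0.1538] ydir -0.54 tilt [-5.0e-04  1.3e-03 -1.0e+00] units [ 0.67 -0.03  4.67] t 16.9333 w 1.001 gf 0.0 f [ 0.4 -0.5 -0.1] q [ 0.71  0.44 -0.44  1.81  0.23  0.94  0.16]
```

View pics/w7.png

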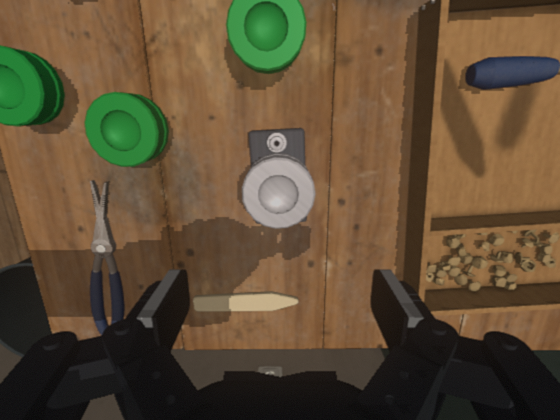

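The large die's head is at (278.5,191), bright steel. The green ones are at (266,28), (127,130) and (20,88) and stay untouched.

```bash
python3 - <<'E'
from h import *
d=dict(np.load("pics/w7.npz"))
P=ray(d,278.5,191,.066); print(P.round(4)); togo([P[0],P[1],.038])
E
```

```text
[ 0.5297 -0.2332  0.066 ]
tcp [ 0.5307 -0.2519  0.154 ] ydir -0.53 tilt [-2.e-04  1.e-03 -1.e+00] units [ 0.74 -0.04  4.64] t 16.9833 w 1.0 gf 0.0 f [ 0.9 -0.6  0.1] q [ 0.71  0.44 -0.44  1.81  0.23  0.94  0.16]
```

```bash
python3 -m pendant '{"targets":[[0.74,-0.04,0,0,0,0,1],[0,0,0.9,0,0,0,1],[0,0,0.9,0,0,0,1],[0,0,0.9,0,0,0,1],[0,0,0.9,0,0,0,1],[0,0,0.7,0,0,0,1],[0,0,0.34,0,0,0,1],[0,0,0,0,0,0,1],[0,0,0,0,0,0,1],[0,0,0,0,0,0,1]]}' 80
python3 -m pendant '{"targets":[[0,0,0,0,0,0,0.5],[0,0,0,0,0,0,-1],[0,0,0,0,0,0,-1],[0,0,0,0,0,0,-1],[0,0,0,0,0,0,-1],[0,0,0,0,0,0,-1],[0,0,0,0,0,0,-1],[0,0,0,0,0,0,-1]]}' 80
python3 -c "
from h import *
togo([.53,-.233,.038])"
python3 -m pendant '{"targets":[[0,0,-0.2,0,0,0,-1],[0,0,-0.2,0,0,0,-1],[0,0,-0.2,0,0,0,-1],[0,0,-0.2,0,0,0,-1],[0,0,-0.4,0,0,0,-1],[0,0,-0.6,0,0,0,-1],[0,0,-0.8,0,0,0,-1],[0,0,-0.8,0,0,0,-1],[0,0,-0.9,0,0,0,-1],[0,0,0,0,0,0,-1],[0,0,0,0,0,0,-1]]}'
python3 -c "
from h import *
togo([.4528,.1795,.08]); wrist('w8')"
```

```text
time: 17.82
ee_pos: [0.5305, -0.2349, 0.0395]
orientation: [2.232, 2.208, 0.002]
ft_force: [0.7, 0.4, 0.4]
width: 1.002
grasp_force: 0.0
time: 18.48
ee_pos: [0.5303, -0.2355, 0.0399]
orientation: [2.233, 2.206, 0.001]
ft_force: [-0.3, 0.7, 5.9]
width: 0.633
grasp_force: 83.0
tcp [ 0.5303 -0.2355  0.0399] ydir -0.68 tilt [ 0.0021 -0.0012 -1.    ] units [ 0.1  -0.01  0.07] t 18.4833 w 0.633 gf 83.0 f [-0.3  0.7  5.9] q [ 0.64  0.58 -0.39  1.91  0.32  0.71  0.05]
time: 19.4
ee_pos: [0.53, -0.2352, 0.1474]
orientation: [2.232, 2.206, 0.001]
ft_force: [-0.5, -0.1, -3.1]
width: 0.628
grasp_force: 86.1
tcp [ 0.53   -0.2352  0.1474] ydir -0.67 tilt [ 0.0027 -0.0015 -1.    ] units [16.56 -3.29  2.66] t 19.4 w 0.628 gf 86.1 f [-0.5 -0.1 -3.1] q [ 0.69  0.44 -0.45  1.83  0.24  0.92  0.12]
```

View pics/w8.png

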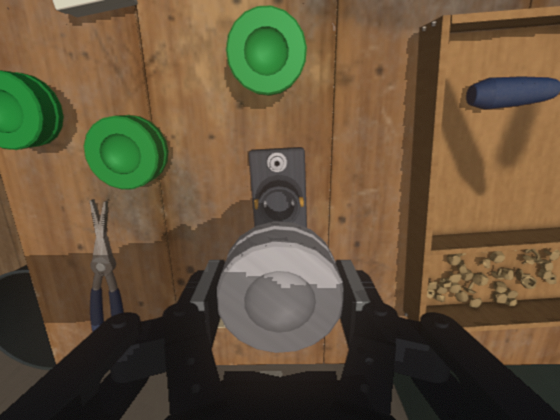

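The large die is held and the empty small bore is at (278,203).

```bash
python3 - <<'E'
from h import *
b={}
for n,p,t in(("w2",(277,205),(.6544,-.0146)),("w5",(278,208),(.4528,.1796)),("w8",(278,203),(.53,-.2352))):
    d=dict(np.load(f"pics/{n}.npz")); q=ray(d,*p,.04)[:2]; print(n,q.round(4),(q-t).round(4))
E
```

```text
w2 [ 0.6525 -0.0134] [-0.0019  0.0012]
w5 [0.4516 0.1789] [-0.0012 -0.0007]
w8 [ 0.5289 -0.2322] [-0.0011  0.003 ]
```

```bash
python3 -m pendant '{"targets":[[0.9,-0.18,0,0,0,0,-1],[0.9,-0.18,0,0,0,0,-1],[0.9,-0.18,0,0,0,0,-1],[0.9,-0.18,0,0,0,0,-1],[0.9,-0.18,0,0,0,0,-1],[0.9,-0.18,0,0,0,0,-1],[0.9,-0.18,0,0,0,0,-1],[0.9,-0.18,0,0,0,0,-1],[0.9,-0.18,0,0,0,0,-1],[0.9,-0.18,0,0,0,0,-1],[0.9,-0.18,0,0,0,0,-1],[0.9,-0.18,0,0,0,0,-1]]}'
python3 -m pendant '{"targets":[[0.9,-0.18,0,0,0,0,-1],[0.9,-0.18,0,0,0,0,-1],[0.9,-0.18,0,0,0,0,-1],[0.9,-0.18,0.4,0,0,0,-1],[0.9,-0.18,0.6,0,0,0,-1],[0.9,-0.15,0.6,0,0,0,-1],[0.25,0,0.3,0,0,0,-1],[0,0,0,0,0,0,-1],[0,0,0,0,0,0,-1],[0,0,0,0,0,0,-1]]}'
python3 -c "
from h import *
togo([.4528,.1765,.053])"
```

```text
time: 20.45
ee_pos: [0.4769, 0.0363, 0.1444]
orientation: [-2.233, -2.207, 0.004]
ft_force: [0.1, 0.1, -2.2]
width: 0.63
grasp_force: 86.1
time: 21.28
ee_pos: [0.4542, 0.1757, 0.0982]
orientation: [2.236, 2.206, -0.002]
ft_force: [0.3, -0.1, -3.5]
width: 0.632
grasp_force: 86.1
tcp [0.4542 0.1757 0.0982] ydir -0.77 tilt [-4.0e-04 -1.1e-03 -1.0e+00] units [ 0.03 -0.06  1.81] t 21.2833 w 0.632 gf 86.1 f [ 0.3 -0.1 -3.5] q [ 0.01  0.4  -0.57  2.07  0.31  0.75 -0.77]
```

```bash
python3 -m pendant '{"targets":[[0.03,-0.06,0.5,0,0,0,-1],[0,0,0.5,0,0,0,-1],[0,0,0.3,0,0,0,-1],[0,0,0.3,0,0,0,-1],[0,0,0.2,0,0,0,-1],[0,0,0,0,0,0,-1],[0,0,0,0,0,0,-1],[0,0,0,0,0,0,-1]]}'
python3 -c "
from h import *
togo([.4528,.1765,.0399])"
```

```text
time: 21.95
ee_pos: [0.4529, 0.178, 0.0537]
orientation: [2.234, 2.208, 0.001]
ft_force: [0.1, 1.5, -2.2]
width: 0.63
grasp_force: 86.1
tcp [0.4529 0.178  0.0537] ydir -0.68 tilt [ 9.e-04  3.e-04 -1.e+00] units [-0.06 -0.    0.55] t 21.95 w 0.63 gf 86.1 f [ 0.1  1.5 -2.2] q [-0.03  0.47 -0.53  2.11  0.38  0.66 -0.84]
```

```bash
python3 -m pendant '{"targets":[[-0.04,0,0.12,0,0,0,-1],[0,0,0.12,0,0,0,-1],[0,0,0.12,0,0,0,-1],[0,0,0.12,0,0,0,-1],[0,0,0.07,0,0,0,-1],[0,0,0,0,0,0,-1],[0,0,0,0,0,0,-1],[0,0,0.06,0,0,0,-1],[0,0,0.04,0,0,0,-1],[0,0,0,0,0,0,-1],[0,0,0,0,0,0,-1]]}'
python3 -c "
from h import *
togo([.4528,.1765,.0399])"
```

```text
time: 22.87
ee_pos: [0.4522, 0.1768, 0.0398]
orientation: [2.232, 2.207, -0.003]
ft_force: [-9.7, -4.8, 31.8]
width: 0.628
grasp_force: 89.8
tcp [0.4522 0.1768 0.0398] ydir -0.66 tilt [ 6.e-04 -3.e-03 -1.e+00] units [-0.01  0.02 -0.  ] t 22.8667 w 0.628 gf 89.8 f [-9.7 -4.8 31.8] q [-0.05  0.49 -0.51  2.12  0.41  0.63 -0.86]
```

It's seated: pressing built up to 32 N at the home height. Release it and go to the small die on the bench.

```bash
python3 -m pendant '{"targets":[[0,0,-0.1,0,0,0,0.3],[0,0,0,0,0,0,0.6],[0,0,0,0,0,0,1],[0,0,0,0,0,0,1],[0,0,-0.5,0,0,0,1],[0,0,-0.9,0,0,0,1],[0,0,-0.9,0,0,0,1],[0,0,-0.9,0,0,0,1],[0,0,-0.9,0,0,0,1],[0,0,0,0,0,0,1]]}'
python3 -m pendant '{"targets":[[-0.85,0.45,0,0,0,0,1],[-0.85,0.45,0,0,0,0,1],[-0.85,0.45,0,0,0,0,1],[-0.85,0.45,0,0,0,0,1],[-0.85,0.45,0,0,0,0,1],[-0.85,0.45,0,0,0,0,1],[0,0,0,0,0,0,1],[0,0,0,0,0,0,1],[0,0,0,0,0,0,1]]}'
python3 - <<'E'
from h import *
togo([.5193,.0492,.0266]); d,o=wrist('w9')
s=imaging.read_camera("scene")["color"][150:330,140:380,::-1]
cv2.imwrite("pics/s9.png",np.hstack([cv2.resize(s,None,fx=2,fy=2,interpolation=2),cv2.resize(d["color"][:,:,::-1],(480,360))[:,100:400]]))
E
```

```text
time: 23.7
ee_pos: [0.4552, 0.1783, 0.1457]
orientation: [2.232, 2.206, 0.012]
ft_force: [0.7, 0.2, 0.3]
width: 0.994
grasp_force: 0.0
time: 24.45
ee_pos: [0.518, 0.0492, 0.1414]
orientation: [-2.233, -2.208, 0.001]
ft_force: [-0.4, 0.5, 1.1]
width: 0.997
grasp_force: 0.0
tcp [0.518  0.0492 0.1414] ydir -0.65 tilt [-1.1e-03  6.0e-04 -1.0e+00] units [-0.    0.06  4.59] t 24.45 w 0.997 gf 0.0 f [-0.4  0.5  1.1] q [ 0.27  0.38 -0.56  1.97  0.26  0.87 -0.43]
```

View pics/s9.png

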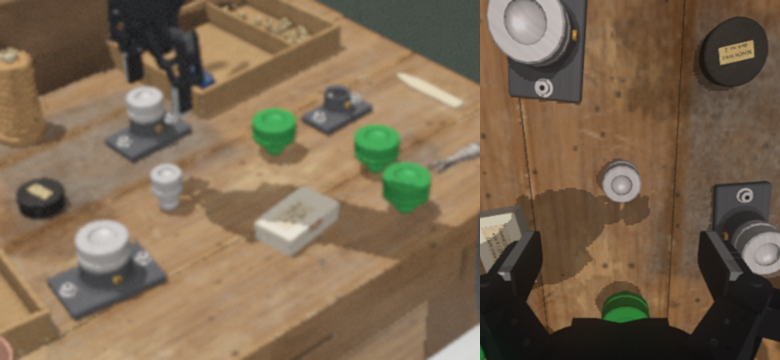

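The large die is flush in its stand at (103,245), the small stand is empty and the small die is upright. Grasp it.

```bash
python3 -m pendant '{"targets":[[0,0.05,0.9,0,0,0,1],[0,0,0.9,0,0,0,1],[0,0,0.9,0,0,0,1],[0,0,0.9,0,0,0,1],[0,0,0.6,0,0,0,1],[0,0,0.35,0,0,0,1],[0,0,0,0,0,0,1],[0,0,0,0,0,0,1],[0,0,0,0,0,0,1]]}' 80
python3 -m pendant '{"targets":[[0,0,0,0,0,0,0.2],[0,0,0,0,0,0,-0.1],[0,0,0,0,0,0,-1],[0,0,0,0,0,0,-1],[0,0,0,0,0,0,-1],[0,0,0,0,0,0,-1],[0,0,0,0,0,0,-1],[0,0,0,0,0,0,-1]]}' 80
python3 -c "
from h import *
togo([.5302,-.2335,.1])"
python3 -m pendant '{"targets":[[0,0,-0.5,0,0,0,-1],[0,0,-0.9,0,0,0,-1],[0,0,-0.9,0,0,0,-1],[0,0,-0.9,0,0,0,-1],[0,0,-0.9,0,0,0,-1],[0,0,-0.6,0,0,0,-1],[0,0,0,0,0,0,-1],[0,0,0,0,0,0,-1]]}'
python3 -c "
from h import *
togo([.5302,-.2335,.1]); wrist('w10')"
```

```text
time: 25.3
ee_pos: [0.5205, 0.0492, 0.0293]
orientation: [2.233, 2.208, 0.003]
ft_force: [0.5, 0.8, 0.2]
width: 1.0
grasp_force: 0.0
time: 25.97
ee_pos: [0.5202, 0.0485, 0.0291]
orientation: [2.234, 2.208, 0.001]
ft_force: [-1.1, -0.4, 5.3]
width: 0.396
grasp_force: 79.0
tcp [0.5202 0.0485 0.0291] ydir -0.67 tilt [ 1.2e-03 -4.0e-04 -1.0e+00] units [-11.28   0.54  -2.83] t 25.9667 w 0.396 gf 79.0 f [-1.1 -0.4  5.3] q [ 0.19  0.54 -0.46  2.04  0.4   0.64 -0.55]
time: 26.63
ee_pos: [0.5199, 0.0484, 0.1466]
orientation: [2.234, 2.207, 0.002]
ft_force: [-0.2, 0.1, -1.5]
width: 0.392
grasp_force: 79.7
tcp [0.5199 0.0484 0.1466] ydir -0.69 tilt [ 1.7e-03 -3.0e-04 -1.0e+00] units [-11.27   0.55   1.87] t 26.6333 w 0.392 gf 79.7 f [-0.2  0.1 -1.5] q [ 0.28  0.37 -0.56  1.96  0.26  0.88 -0.43]
```

View pics/w10.png

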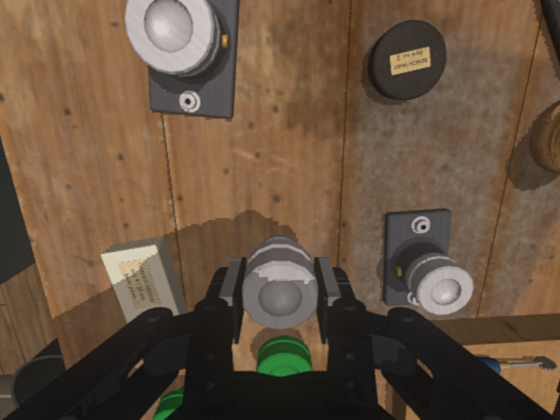

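The small die is held upright at (280,293). Carry it to the small stand.

```bash
python3 -m pendant '{"targets":[[-0.9,0.04,0,0,0,0,-1],[-0.95,0.05,0,0,0,0,-1],[-0.95,0.05,0,0,0,0,-1],[-0.95,0.05,0,0,0,0,-1],[-0.95,0.05,0,0,0,0,-1],[-0.95,0.05,0,0,0,0,-1],[-0.95,0.05,0,0,0,0,-1],[-0.95,0.05,0,0,0,0,-1],[-0.95,0.05,0,0,0,0,-1],[-0.95,0.05,0,0,0,0,-1],[-0.95,0.05,0,0,0,0,-1],[-0.92,0.05,0,0,0,0,-1]]}'
python3 -m pendant '{"targets":[[0,0,0.6,0,0,0,-1],[0,0,0.8,0,0,0,-1],[0,0,0.5,0,0,0,-1],[0,0,0,0,0,0,-1],[0,0,0,0,0,0,-1],[0,0,0,0,0,0,-1]]}'
python3 -c "
from h import *
togo([.5302,-.2347,.058])"
```

```text
time: 27.68
ee_pos: [0.5298, -0.2355, 0.1438]
orientation: [-2.232, -2.206, 0.002]
ft_force: [0.1, 0.4, -1.7]
width: 0.394
grasp_force: 79.7
time: 28.18
ee_pos: [0.5315, -0.2341, 0.0985]
orientation: [2.233, 2.209, 0.001]
ft_force: [0.7, 0.6, -1.7]
width: 0.393
grasp_force: 79.8
tcp [ 0.5315 -0.2341  0.0985] ydir -0.62 tilt [ 4.e-04  2.e-04 -1.e+00] units [-0.02 -0.05  1.62] t 28.1833 w 0.393 gf 79.8 f [ 0.7  0.6 -1.7] q [ 0.68  0.51 -0.45  1.87  0.29  0.83  0.08]
```

```bash
python3 -m pendant '{"targets":[[-0.02,-0.05,0.4,0,0,0,-1],[0,0,0.4,0,0,0,-1],[0,0,0.3,0,0,0,-1],[0,0,0.3,0,0,0,-1],[0,0,0.2,0,0,0,-1],[0,0,0,0,0,0,-1],[0,0,0,0,0,0,-1],[0,0,0,0,0,0,-1]]}'
python3 -c "
from h import *
togo([.5302,-.2347,.0451])"
```

```text
time: 28.85
ee_pos: [0.5301, -0.2351, 0.0585]
orientation: [2.234, 2.208, 0.0]
ft_force: [0.8, 1.4, -1.3]
width: 0.389
grasp_force: 79.8
tcp [ 0.5301 -0.2351  0.0585] ydir -0.67 tilt [ 5.e-04 -2.e-04 -1.e+00] units [0.01 0.   0.54] t 28.85 w 0.389 gf 79.8 f [ 0.8  1.4 -1.3] q [ 0.66  0.56 -0.42  1.9   0.32  0.75  0.05]
```

```bash
python3 -m pendant '{"targets":[[0,0,0.12,0,0,0,-1],[0,0,0.12,0,0,0,-1],[0,0,0.12,0,0,0,-1],[0,0,0.12,0,0,0,-1],[0,0,0.06,0,0,0,-1],[0,0,0,0,0,0,-1],[0,0,0,0,0,0,-1],[0,0,0.06,0,0,0,-1],[0,0,0.04,0,0,0,-1],[0,0,0,0,0,0,-1],[0,0,0,0,0,0,-1]]}'
python3 -c "
from h import *
togo([.5302,-.2347,.0451])"
```

```text
time: 29.77
ee_pos: [0.53, -0.2351, 0.0448]
orientation: [2.234, 2.208, -0.002]
ft_force: [-7.2, 3.3, 20.3]
width: 0.395
grasp_force: 82.4
tcp [ 0.53   -0.2351  0.0448] ydir -0.68 tilt [-1.0e-04 -1.4e-03 -1.0e+00] units [ 0.02  0.01 -0.01] t 29.7667 w 0.395 gf 82.4 f [-7.2  3.3 20.3] q [ 0.65  0.58 -0.41  1.9   0.34  0.73  0.03]
```

Home with 20 N of reaction. Release, rise and do a last check.

```bash
python3 -m pendant '{"targets":[[0,0,-0.08,0,0,0,0],[0,0,0,0,0,0,0.4],[0,0,0,0,0,0,0.8],[0,0,0,0,0,0,0.8],[0,0,-0.5,0,0,0,0.8],[0,0,-1,0,0,0,0.8],[0,0,-1,0,0,0,0.8],[0,0,-1,0,0,0,0.8],[0,0,-1,0,0,0,0.8],[0,0,-1,0,0,0,0.8],[0,0,0,0,0,0,0.8],[0,0,0,0,0,0,0.8]]}'
python3 - <<'E'
from h import *
d,o=wrist('w11'); s=imaging.read_camera("scene")["color"][150:330,140:380,::-1]
cv2.imwrite("pics/s11.png",np.hstack([cv2.resize(s,None,fx=2,fy=2,interpolation=2),cv2.resize(d["color"][:,:,::-1],(480,360))[:,100:400]]))
E
```

```text
time: 30.77
ee_pos: [0.5308, -0.2353, 0.184]
orientation: [2.232, 2.206, 0.002]
ft_force: [0.3, 1.0, -0.5]
width: 0.901
grasp_force: 0.0
```

View pics/s11.png

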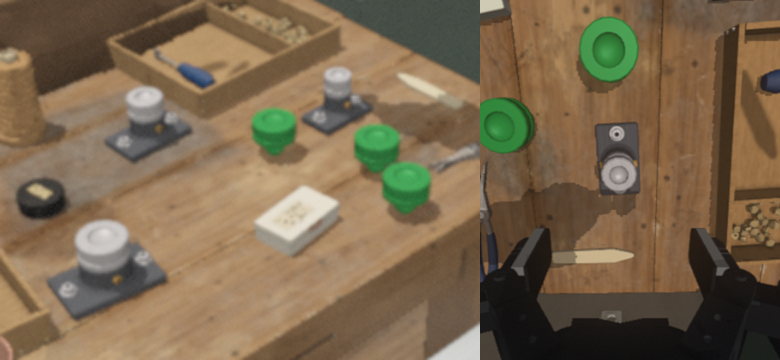

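All three heads are flush on bosses of their own width: large (103,245), medium (145,105) and small (338,82). The bystanders haven't moved.

```bash
python3 -c "
from bench import bot
print(bot.finish_job())"
```

```text
the job is handed in; nothing more can be done
None
```

All three dies are seated in the stands of their own size, with heads flush on the bosses in the last pictures, and the job was handed in at about 31 s; no verdict came back.

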